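# Back the ratchet drum off and load its empty tube

## Robot

A 6-joint arm with a two-finger parallel gripper is mounted at the origin on a cart in front of the work surface, level with it; the furniture and walls round the work are solid. World frame = base frame: x ahead of the robot, y to its left, z up, the work surface at z = 0. Lengths are in m, angles in degrees, forces in N, time in s.
With the tool pointing down it reaches from about 0.375 to 0.9 m from the base axis. Payload 3.1 kg.
Tool frame: the origin (TCP) lies between the finger pads; the fingertips stand 11 mm ahead of it and the grasp point (between the pads) lies 8 mm behind it; z points along the fingers, y is the line along which they close (so a half turn about z gives the same grasp; the last joint's range is limited). The gripper opens to 87 mm and grips with 3 to 60 N. Pads are 19 mm wide; open, the fingers measure 117 mm over their backs; the gripper's body (75 mm by 190 mm) begins 51 mm behind the grasp point.
Start: joints at [52.913, 30.224, 82.088, -0, 67.689, -10.227], TCP at [0.282, 0.558, 0.234] pointing down, gripper open.
Joint ranges: [-176.69, 176.69], [-43.24, 126.21], [12.49, 139.97], [-82, 262], [0, 151.66], [-163.58, 163.58]. Speed limits (degrees/s): [159.86, 159.86, 180, 180, 180, 180].

## Interface

Orientations are given as a 3x3 rotation matrix whose columns are the frame's x, y, z axes.
In Python, from rig import bot, viewer, workorder, nets gives the robot as it stands. The module is installed in compiled form; this text tells all that it offers.
- The arm moves only by the tool move_arm, never from a script. Its argument "increments" is a list of rows, each a list of 7 numbers: the shift along the tool's x, y, z normalised to -1 to 1, where 1 is 0.3 m, then the turn, a rotation vector about the tool's x, y, z normalised to -1 to 1, where 1 is pi rad, then the opening, from 0 (shut) to 1 (fully open). In form: [[tx, ty, tz, wx, wy, wz, grip], ...]. A call has 1 to 10 rows; each row is the pose to reach, as a shift and turn from the pose commanded when the call began, along the tool's axes at that moment, turning the shorter way round; what a row does not reach only later rows make up. A row lasts 1/12 s, in which the tool goes at most 41.7 mm and 7.16 degrees, less where a joint would pass 70% of its speed; a pose out of reach is approached as far as the arm can. A call with a number of a shift or a turn outside -1 to 1 is refused whole. A call with a gripper value outside its range is refused whole. The fingers move at their own pace and stop on an object; the grip force is fixed at half the most. Time passes only in rows, so rows that repeat a pose let the fingers close. It gives the time, the measured TCP pose, the force, the opening and the grip force at its end, in the units of the state.
- bot.read_state(): the state, without advancing time (a new reading comes with each control period).
- viewer.capture(name): name is "scene" or "side" or "wrist"; returns a dict with "image" (384x512x3 uint8, blue, green, red), "K" (3x3 intrinsics, pixels), "dist" ([k1, k2, p1, p2, k3] as OpenCV has them; the pictures are not rectified), "eye" and "orientation" of the camera in the world. Camera axes: x right, y up, looking along -z (the intrinsics and any distortion apply to the point x, -y, -z); pixel columns grow to the right and rows downward; lengths in m; the calibration is good to about 2 mm. A picture is of the moment at which its call begins. There is no depth.
- workorder.hand_in(): hands the job in; it is judged then, once.
Trained networks look in the newest picture that a camera, given by its name, has taken for a name from the list of things; names that differ only in an ending like _2 or _b are one class to them, and where a whole thing is asked for, a point or a joint stands for the part that bears it (a point fixed in the world has none). Each returns a list of dicts, best first, with "conf" (0 to 1); they miss things now and then, are a little off and sometimes report something else, mostly with a low value. They report only what shows in the picture. A call takes as long as a camera call. They do not tell look-alikes from the thing itself.
- nets.find_in(camera, thing): "location" ([column, row] in pixels, amid what is visible of it).
The state is a dict: "time_s": time; "joint_positions": joint angles; "qvel": joint speeds; "tau": joint torques, N m; "position": TCP position; "tcp_rot": TCP orientation; "force": force on the tool from outside, world axes, zero at the start; "moment": the same for the moment, N m; "opening": opening from 0.0 (shut) to 1.0 (fully open); "grasp_force": force on a finger pad.
Only numpy, scipy, OpenCV 4.12 (cv2) and the standard library are available. Lean on these libraries where they do the work, as an engineer would, in place of code of your own. Each camera call takes 0.05 s, during which the arm holds its last target. There are 200 camera calls.

## Task

The sleeve drum on the indexing stand has been stepped too far. Flick its sprung pawl off the ratchet wheel by the red-tipped tab under the clear guard, ease the drum back slowly by its red handle until it is fully home against its stop, then stand the loose black sleeve end-down in the drum's empty tube and let go. Leave the yellow-lidded tin where it stands.

Things in the scene. Friction and masses are not known exactly. Their poses are not given: they have to be found in the camera images.
- stand: Indexing stand, bolted down; place and turn vary. Origin: bench surface, on the vertical drum axis; x points 57 to 77 degrees left of straight ahead, y 90 degrees further left (back towards the robot), z up. Grey base plate 10 mm thick; ratchet wheel 160 mm across, z 14 to 26; green deck, top z 32, with 5 tubes and a handle 55 mm from the axis. Four tubes hold fixed black sleeves, tops z 110; one is empty.
- guard_front (a point): Middle of the lower front edge (z 187 mm, faces right) of the clear guard roof: z 187 to 197, x -122 to 0, y 62 to 161 mm in the stand's frame, carried only by a blue upright sheet at y 156 to 160, x -47 to +3. The pawl's tab stands about 32 mm behind this edge, so the tool must come in past it below the roof, its tip leaning along the stand's +x, 25 to 45 degrees from vertical. Axes as the stand's.
- pawl_pivot (a point): Pawl's vertical pivot, at x -45, y 98 mm in the stand's frame. The flat steel pawl arms lie at z 14 to 25; nose 55 mm and tab 49 mm from the pivot. A spring housing, 43 mm high, and brass plunger stand 15 to 52 mm from the pivot on its +y side.
- pawl_tab (a point): Centre of the top (z 72 mm) of the pawl's upright tab: round, red tip 16 mm across from z 48, steel 12 mm below. In the stand's frame x -89 to -94; y 111 to 119 mm with the nose in the teeth (start), 84 mm fully off. Push it along the stand's -y (away from the robot) past y 102, where an over-centre spring (about 2 N at the tab) carries and holds it off; it is off below y 98. 50 mm free on its +y side.
- drum (a joint): Drum angle (rad): 0 is fully home against the stop; starts at 1.15 to 1.6. It grows clockwise seen from above (stepping on); backing off turns it counter-clockwise. With the pawl in, it clicks on clockwise but locks within one 20 degree tooth the other way. A friction brake holds it where it is left: 6 to 8 N at the handle turns it. Back it off well under 3 rad/s.
- handle_top (a point): Centre of the top (z 150 mm) of the drum's handle: upright red round grip 21 mm across, z 92 to 150 mm, on a 12 mm post, 55 mm from the drum axis at angle (262 degrees - drum angle), counter-clockwise from the stand's x. It is fixed to the drum: gripped firmly it does not turn between the fingers, so turn the tool with the drum as it goes round, or push the handle along its arc.
- tube_mouth (a point): Centre of the mouth (z 74 mm) of the empty aluminium tube, the target: 27 mm bore, mouth flared to about 33, outside 41, 42 deep, upright, 55 mm from the drum axis at angle (210 degrees - drum angle), counter-clockwise from the stand's x: beside and partly under the guard at the start, in the open on the right when the drum is home.
- tube_floor (a point): Centre of the floor (z 32 mm) of that tube, 42 mm straight below its mouth.
- sleeve: The loose black sleeve, a plain cylinder 21 mm across and 76 mm tall, 0.13 kg, standing on end on the bench to the right of the drum. Origin: centre of its lower end; z along its axis. Seated in the tube it stands 34 mm above the mouth.
- tin: Bystander: round tin with a yellow lid, 62 mm across, 50 mm high; origin at the centre of its underside.
Not all that is in view belongs to the job. There is more than one size of the sleeve; the one meant has the size given above.

How it is judged:
By the outcome, as a careful person would: the job done as asked, in the order asked, and still so for the second after the job is handed in, with the robot touching nothing.
It also fails if it takes over 72 s, if anything falls off the work surface, if the arm or the gripper's body presses on something with over 40 N, if the wrist force passes 120 N, or if a joint passes its speed limit or range.

## Working session

There is one attempt and no reset: what is moved stays moved. The work goes in short steps, Python scripts to look and compute and a tool call to move; the robot and the scene stay as the last step left them, time stands still between calls to the robot, and variables do not carry over. Pictures are saved under pics/ and viewed, at most 11 in all, crops included, and the job is handed in when it is done.

Besides the shell and the picture viewer there is one more tool, called after "Call:" in YAML: its name, and indented under it one key for each argument. move_arm: Moves the arm, as the interface text tells. Its arguments: {"type":"object","properties":{"increments":{"type":"array"}},"required":["increments"]}

```bash
mkdir -p pics
cat > h.py <<'E'
import numpy as np, cv2
from rig import bot, viewer, workorder, nets
def cap(n):
    return viewer.capture(n)
def ray(c,px):
    K=np.array(c['K'],float);d=np.array(c['dist'],float)
    u=cv2.undistortPoints(np.array([[px]],float),K,d)[0,0]
    v=np.array(c['orientation'])@np.array([u[0],-u[1],-1.]);return np.array(c['eye'],float),v/np.linalg.norm(v)
def atz(c,px,z):
    e,v=ray(c,px);return e+v*(z-e[2])/v[2]
def proj(c,P):
    R=np.array(c['orientation']);q=(np.atleast_2d(P)-np.array(c['eye']))@R
    q=q*[1,-1,-1]
    return cv2.projectPoints(q,np.zeros(3),np.zeros(3),np.array(c['K'],float),np.array(c['dist'],float))[0][:,0]
def tri(obs):
    A=np.zeros((3,3));b=np.zeros(3)
    for c,px in obs:
        e,v=ray(c,px);M=np.eye(3)-np.outer(v,v);A+=M;b+=M@e
    return np.linalg.solve(A,b)
E
python3 - <<'E'
from h import *
ims=[]
C={}
for n in ["scene","side"]:
    c=cap(n);C[n]=c;cv2.imwrite(f"pics/{n}0.png",cv2.resize(c['image'],(800,600)))
    print(n,np.round(c['eye'],3).tolist(),np.round(c['orientation'],3).tolist())
    for t in ["stand","guard_front","pawl_pivot","pawl_tab","handle_top","tube_mouth","sleeve","tin"]:
        print(t,[(np.round(r['location'],1).tolist(),round(r['conf'],2)) for r in nets.find_in(n,t)][:4])
print(bot.read_state())
E
```

```text
scene [0.516, -0.783, 0.876] [[0.999, -0.037, 0.011], [0.037, 0.87, -0.492], [0.009, 0.492, 0.871]]
stand [([240.1, 173.4], 0.97)]
guard_front [([237.6, 175.2], 0.77)]
pawl_pivot [([241.2, 178.3], 0.62)]
pawl_tab [([209.5, 185.5], 0.82), ([239.4, 175.7], 0.57)]
handle_top [([267.3, 180.7], 0.95)]
tube_mouth []
sleeve [([272.5, 261.2], 0.75), ([267.8, 181.3], 0.45)]
tin [([310.0, 264.6], 0.75), ([241.2, 177.7], 0.46)]
side [0.544, -1.019, 0.676] [[0.999, -0.016, 0.035], [0.037, 0.656, -0.754], [-0.011, 0.755, 0.656]]
stand [([242.8, 178.7], 0.71)]
guard_front [([244.0, 181.0], 0.95)]
pawl_pivot [([242.7, 179.8], 0.75)]
pawl_tab [([205.7, 189.9], 0.57)]
handle_top [([265.5, 182.6], 0.58)]
tube_mouth [([267.9, 182.5], 0.96)]
sleeve [([271.1, 259.0], 0.8), ([248.6, 247.5], 0.76)]
tin [([323.0, 262.2], 0.62)]
{'time_s': 0.9, 'joint_positions': array([ 5.29131387e+01,  3.02211797e+01,  8.20876414e+01,  4.06711554e-04,
        6.76894980e+01, -1.02278678e+01]), 'qvel': array([ 0.03304513,  0.06522113,  0.0118991 ,  0.0229825 , -0.02982877,
        0.05035551]), 'tau': array([ 3.98137099e-04, -4.39995003e+01, -1.76991659e+01,  6.33334229e-02,
        5.01876895e-02, -1.05629519e-05]), 'position': array([0.28233689, 0.55756944, 0.23357368]), 'tcp_rot': array([[-8.92119891e-01,  4.51798739e-01,  1.24526136e-05],
       [ 4.51798739e-01,  8.92119890e-01,  2.73633614e-05],
       [ 1.25350793e-06,  3.00374741e-05, -1.00000000e+00]]), 'force': array([-0.28884773,  0.76428814, -0.14050731]), 'moment': array([0.00811834, 0.02232963, 0.0051498 ]), 'grasp_force': 0.0, 'opening': 1.0019914999476518}
```

View pics/scene0.png

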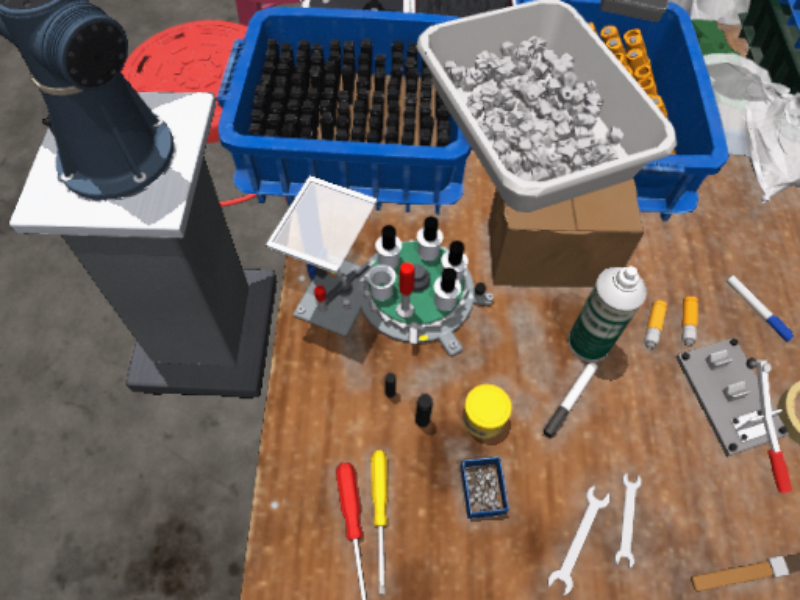

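View pics/side0.png

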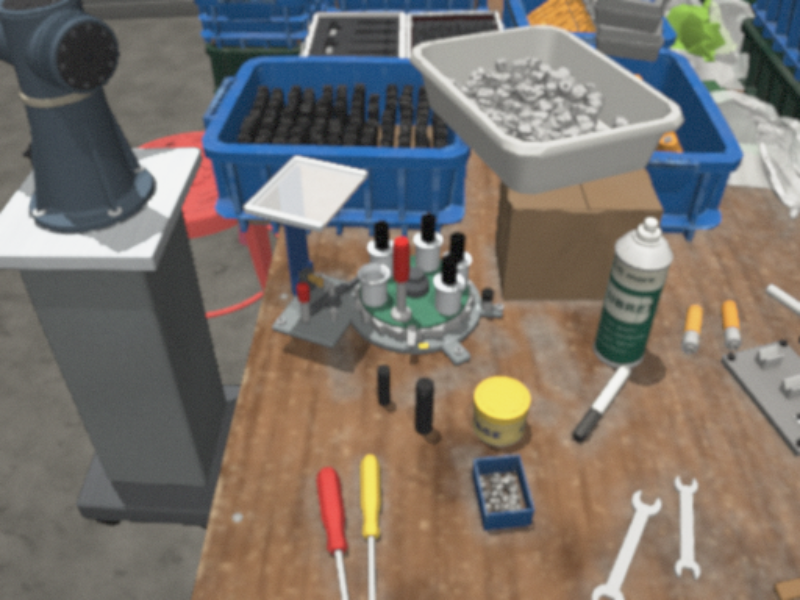

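Both views show the stand at (418,288), with the red handle at (407,270), the red tab at (320,292) and the empty tube at (381,283). There are two black sleeves: a small one at (390,385) and a bigger one at (424,410). I'll enlarge both.

Run:
```python
from h import *
a=cap("scene");b=cap("side")
cv2.imwrite("pics/scrop.png",cv2.resize(a['image'][105:285,165:325],None,fx=3.3,fy=3.3,interpolation=cv2.INTER_CUBIC))
cv2.imwrite("pics/dcrop.png",cv2.resize(b['image'][95:285,150:325],None,fx=3.1,fy=3.1,interpolation=cv2.INTER_CUBIC))
import pickle;pickle.dump((a,b),open('ab.pkl','wb'))
```

```text
(no output)
```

View pics/scrop.png

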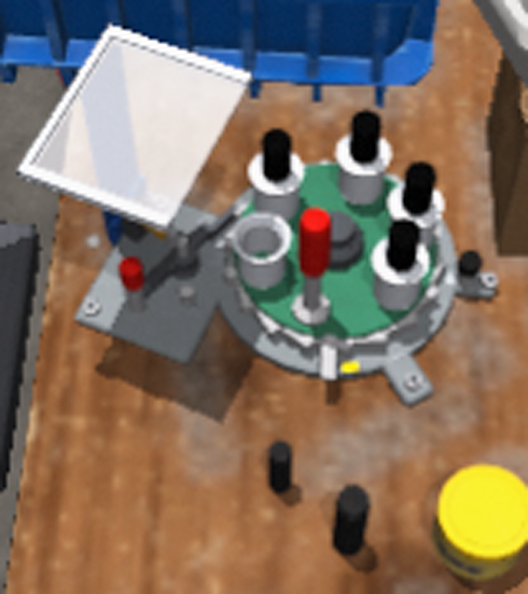

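View pics/dcrop.png

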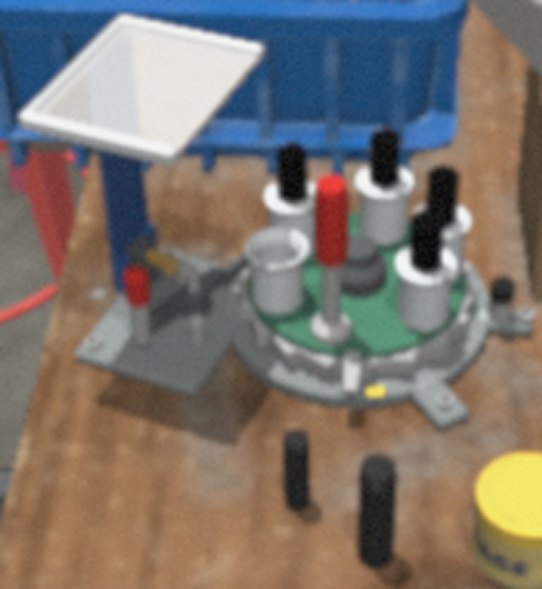

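```bash
cat > fit.py <<'E'
from h import *
import pickle
from scipy.optimize import least_squares
a,b=pickle.load(open('ab.pkl','rb'))
S=lambda x,y:np.array([165+(x+.5)/3.3-.5,105+(y+.5)/3.3-.5])
D=lambda x,y:np.array([150+(x+.5)/3.1-.5,95+(y+.5)/3.1-.5])
def W(p,q):
    c,s=np.cos(p[2]),np.sin(p[2]);q=np.array(q,float)
    return np.array([p[0]+c*q[0]-s*q[1],p[1]+s*q[0]+c*q[1],q[2]])
def pol(an,z,r=.055): return [r*np.cos(an),r*np.sin(an),z]
r=np.radians
def model(p):
    hd=r(262)-p[3];tb=r(210)-p[3]
    return [W(p,[0,.062,.197]),W(p,[-.122,.062,.197]),W(p,[0,.161,.197]),W(p,[-.122,.161,.197]),W(p,pol(hd,.150)),W(p,pol(tb,.074)),W(p,[-.0915,p[4],.072])]
if __name__=="__main__":
    oa=[S(250,75),S(170,225),S(112,28),S(22,170),S(316,215),S(262,237),S(131,264)]
    ob=[D(264,46),D(170,155),D(124,16),D(23,118),D(331,183),D(278,246),D(136,271)]
    f=lambda p:np.concatenate([(proj(a,np.array(model(p)))-oa).ravel(),(proj(b,np.array(model(p)))-ob).ravel()])
    R=least_squares(f,[.4,-.15,r(67),1.4,.115],loss='soft_l1')
    print(R.x,np.degrees(R.x[2:4]));print(np.round(f(R.x).reshape(2,-1,2),1).tolist())
    np.save('p.npy',R.x)
    for n,s,d in [("big top",S(353,497),D(378,467)),("big bot",S(349,547),D(376,560)),("sm top",S(281,450),D(296,438)),("sm bot",S(280,488),D(297,503))]:
        print(n,tri([(a,s),(b,d)]),atz(a,s,0),atz(b,d,0),'z76',atz(a,s,.076),atz(b,d,.076))
    for n,q in [("guard",[-.122,.1115,.187]),("tab",[-.0915,R.x[4],.072]),("handle",pol(r(262)-R.x[3],.15)),("tubehome",pol(r(210),.074)),("handlehome",pol(r(262),.15))]: print(n,np.round(W(R.x,q),4))
    tb=[(310,264.6),(323,262.2)];print("tin",atz(a,tb[0],.03),atz(b,tb[1],.03))
E
python3 fit.py
```

```text
[ 0.54189624 -0.26425244  1.2053666   1.38162757  0.11413352] [69.06241894 79.16142876]
[[[1.8, -1.0], [0.1, 0.1], [-0.0, -1.6], [-0.9, -0.2], [0.2, 0.6], [0.5, -0.8], [0.1, -0.0]], [[0.5, 0.1], [1.1, 0.4], [-0.9, -0.2], [-1.4, 0.1], [-0.2, 0.2], [-0.2, 0.4], [-0.3, 1.0]]]
big top [ 0.55376919 -0.46994817  0.07526327] [ 0.55655022 -0.44056763  0.        ] [ 0.55569488 -0.40113519  0.        ] z76 [ 0.55305966 -0.470292    0.076     ] [ 0.5544313  -0.47054142  0.076     ]
big bot [ 0.55447721 -0.47761274  0.00564462] [ 5.54444370e-01 -4.75654685e-01 -1.11022302e-16] [ 0.55484194 -0.4730263   0.        ] z76 [ 0.55113652 -0.50233479  0.076     ] [ 0.55367425 -0.53435109  0.076     ]
sm top [ 0.50808931 -0.43340274  0.05820073] [ 0.5072106  -0.40854058  0.        ] [ 0.50496279 -0.37824848  0.        ] z76 [ 0.50800089 -0.44104371  0.076     ] [ 0.50940212 -0.45022745  0.076     ]
sm bot [ 0.50806272 -0.440128    0.01023795] [ 0.50761024 -0.43610827  0.        ] [ 0.50785881 -0.43119239  0.        ] z76 [ 0.50836586 -0.46621955  0.076     ] [ 0.5119726  -0.49721982  0.076     ]
guard [ 0.3942 -0.3384  0.187 ]
tab [ 0.4026 -0.3089  0.072 ]
handle [ 0.5248 -0.3165  0.15  ]
tubehome [ 0.5506 -0.3186  0.074 ]
handlehome [ 0.59   -0.2909  0.15  ]
tin [ 0.6364738  -0.47023133  0.03      ] [ 0.64473733 -0.46625548  0.03      ]
```

The bigger sleeve triangulates to 75 mm tall at (0.554, -0.473), so it is the one meant. The small one is only about 58 mm tall. The stand fit has residuals around 1 px: axis at (0.542, -0.264), x axis at 69°, drum angle 79°.

Next I'll write the move planner.

```bash
cat > plan.py <<'E'
from h import *
from scipy.spatial.transform import Rotation as Ro
P=np.load('p.npy');YAW=P[2]
xs=np.array([np.cos(YAW),np.sin(YAW),0]);ys=np.array([-xs[1],xs[0],0]);O=np.array([P[0],P[1],0])
def St(x,y,z): return O+xs*x+ys*y+np.array([0,0,z])
def down(yaw):
    a=np.radians(yaw);y=np.array([np.cos(a),np.sin(a),0]);z=np.array([0,0,-1.]);return np.c_[np.cross(y,z),y,z]
def tilt(th):
    t=np.radians(th);z=xs*np.sin(t)-np.array([0,0,np.cos(t)]);y=-ys;return np.c_[np.cross(y,z),y,z]
def rows(tg,p0=None,R0=None):
    s=bot.read_state()
    p0=np.array(s['position']) if p0 is None else p0;R0=np.array(s['tcp_rot']) if R0 is None else R0
    for p,R in tg:
        t=R0.T@(np.array(p)-p0)/.3;w=Ro.from_matrix(R0.T@R).as_rotvec()/np.pi
        print(np.round(np.r_[t,w],3).tolist(),'mm',round(300*np.linalg.norm(t)),'deg',round(180*np.linalg.norm(w)))
    return tg[-1]
E
python3 - <<'E'
from plan import *
w=[([.45,.28,.42],down(35)),([.46,-.02,.42],down(0)),([.42,-.3,.42],down(-21)),(St(-.0915-.22,.149,.06+.245),tilt(42)),(St(-.0915,.149,.06),tilt(42))]
print([np.round(a[0],3).tolist() for a in w])
p,R=None,None
for k in w: p,R=rows([k],p,R)
print(bot.read_state()['position'])
E
```

```text
[[0.45, 0.28, 0.42], [0.46, -0.02, 0.42], [0.42, -0.3, 0.42], [0.291, -0.502, 0.305], [0.37, -0.296, 0.06]]
[-0.917, -0.573, -0.621, 0.0, -0.0, 0.156] mm 374 deg 28
[-0.838, -0.546, 0.0, 0.0, 0.0, 0.194] mm 300 deg 35
[-0.933, -0.133, 0.0, 0.0, 0.0, 0.117] mm 283 deg 21
[-0.782, -0.159, 0.383, 0.0, 0.233, -0.0] mm 266 deg 42
[-0.001, 0.0, 1.098, 0.0, 0.0, 0.0] mm 329 deg 0
[0.28233938 0.55757687 0.23355303]
```

Call:
move_arm:
  increments:
    - [0,0,-0.3,0,0,0.02,0]
    - [-0.917,-0.573,-0.621,0,0,0.156,0]
    - [-0.917,-0.573,-0.621,0,0,0.156,0]
    - [-0.917,-0.573,-0.621,0,0,0.156,0]
    - [-0.917,-0.573,-0.621,0,0,0.156,0]
    - [-0.917,-0.573,-0.621,0,0,0.156,0]
    - [-0.917,-0.573,-0.621,0,0,0.156,0]
    - [-0.917,-0.573,-0.621,0,0,0.156,0]
    - [-0.917,-0.573,-0.621,0,0,0.156,0]
    - [-0.917,-0.573,-0.621,0,0,0.156,0]

```text
time_s: 1.83
position: [0.4525, 0.2768, 0.4223]
tcp_rot: [[-0.572, 0.82, 0.005], [0.82, 0.572, -0.0], [-0.003, 0.004, -1.0]]
force: [-0.1, 1.0, -0.4]
opening: 0.326
grasp_force: 0.0
```

Call:
move_arm:
  increments:
    - [-0.838,-0.546,0,0,0,0.194,0]
    - [-0.838,-0.546,0,0,0,0.194,0]
    - [-0.838,-0.546,0,0,0,0.194,0]
    - [-0.838,-0.546,0,0,0,0.194,0]
    - [-0.838,-0.546,0,0,0,0.194,0]
    - [-0.838,-0.546,0,0,0,0.194,0]
    - [-0.838,-0.546,0,0,0,0.194,0]
    - [-0.838,-0.546,0,0,0,0.194,0]

```text
time_s: 2.5
position: [0.4607, -0.0255, 0.4199]
tcp_rot: [[0.004, 1.0, 0.001], [1.0, -0.004, -0.004], [-0.004, 0.001, -1.0]]
force: [0.3, 0.3, -0.4]
opening: 0.006
grasp_force: 0.0
```

Call:
move_arm:
  increments:
    - [-0.933,-0.133,0,0,0,0.117,0]
    - [-0.933,-0.133,0,0,0,0.117,0]
    - [-0.933,-0.133,0,0,0,0.117,0]
    - [-0.933,-0.133,0,0,0,0.117,0]
    - [-0.933,-0.133,0,0,0,0.117,0]
    - [-0.933,-0.133,0,0,0,0.117,0]
    - [-0.933,-0.133,0,0,0,0.117,0]
    - [-0.933,-0.133,0,0,0,0.117,0]

```text
time_s: 3.17
position: [0.4206, -0.3058, 0.4193]
tcp_rot: [[0.363, 0.932, -0.0], [0.932, -0.363, -0.003], [-0.003, 0.001, -1.0]]
force: [0.5, -0.1, 0.3]
opening: 0.001
grasp_force: 0.0
```

Run:
```python
from plan import *
rows([(St(-.0915-.20,.149,.06+.222),tilt(42))])
s=bot.read_state();print(s['time_s'],s['position'],s['joint_positions'],s['tcp_rot'])
```

```text
[-0.697, -0.165, 0.46, 0.001, 0.234, -0.002] mm 255 deg 42
3.1667 [ 0.42060038 -0.30578122  0.41927941] [-48.26126555  12.04921167  81.10884205  -0.14074909  86.72260282
 -26.99013844] [[ 3.62652490e-01  9.31924340e-01 -4.43244792e-04]
 [ 9.31919186e-01 -3.62652000e-01 -3.18711016e-03]
 [-3.13088914e-03  7.42745109e-04 -9.99994823e-01]]
```

Call:
move_arm:
  increments:
    - [-0.697,-0.165,0.1,0,0.234,0,0]
    - [-0.697,-0.165,0.1,0,0.234,0,0]
    - [-0.697,-0.165,0.1,0,0.234,0,0]
    - [-0.697,-0.165,0.1,0,0.234,0,0]
    - [-0.697,-0.165,0.46,0,0.234,0,0]
    - [-0.697,-0.165,0.46,0,0.234,0,0]
    - [-0.697,-0.165,0.46,0,0.234,0,0]
    - [-0.697,-0.165,0.46,0,0.234,0,0]
    - [-0.697,-0.165,0.46,0,0.234,0,0]
    - [-0.697,-0.165,0.46,0,0.234,0,0]

```text
time_s: 4.0
position: [0.3017, -0.477, 0.2839]
tcp_rot: [[0.263, 0.935, 0.239], [0.694, -0.356, 0.626], [0.67, 0.002, -0.742]]
force: [0.4, -0.5, 1.0]
opening: 0.01
grasp_force: 0.0
```

Run:
```python
from plan import *
T=tilt(42)
rows([(St(-.0915-.08,.149,.06+.089),T),(St(-.0915,.149,.06),T)])
s=bot.read_state();print(s['joint_positions'],s['position'],s['force'])
for n in ["scene","side"]:
    c=cap(n)
    for t in ["pawl_tab"]: print(n,[(np.round(r['location'],1).tolist(),round(r['conf'],2)) for r in nets.find_in(n,t)][:3])
    w=c['image'][95:285,150:325]; I=w if n=="scene" else np.hstack([I,w])
cv2.imwrite("pics/pre.png",cv2.resize(I,None,fx=2.2,fy=2.2))
```

```text
[-0.022, -0.002, 0.586, -0.0, -0.0, 0.001] mm 176 deg 0
[-0.023, -0.002, 0.985, -0.0, -0.0, 0.001] mm 296 deg 0
[-79.84718652  37.70430362  71.56352591  21.24985364 107.27395453
 -59.45218672] [ 0.30171519 -0.47698891  0.28391813] [ 0.35431389 -0.50600395  0.99601476]
scene [([214.7, 186.9], 0.64)]
side [([204.9, 188.7], 0.71)]
```

View pics/pre.png

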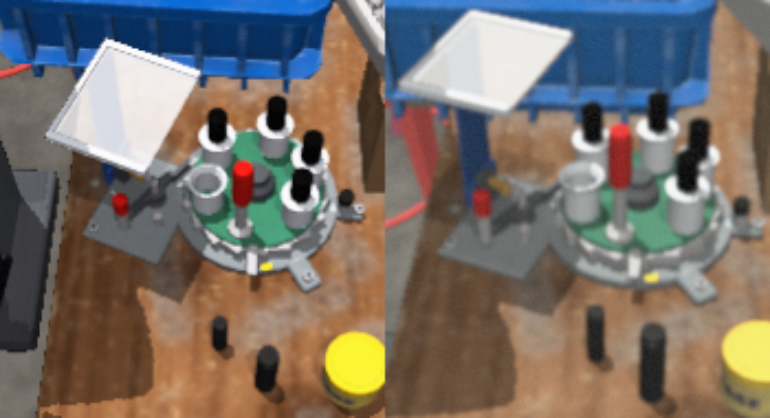

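The pre-pose is clear: the tab is free at (120,205), with nothing between the tool and it. I'll advance partway, then check.

Call:
move_arm:
  increments:
    - [0,0,0.12,0,0,0,0]
    - [0,0,0.24,0,0,0,0]
    - [0,0,0.36,0,0,0,0]
    - [0,0,0.48,0,0,0,0]
    - [0,0,0.586,0,0,0,0]
    - [0,0,0.586,0,0,0,0]

```text
time_s: 4.7
position: [0.343, -0.3609, 0.1507]
tcp_rot: [[0.263, 0.936, 0.235], [0.689, -0.353, 0.633], [0.676, -0.005, -0.737]]
force: [0.0, 1.2, 0.7]
opening: 0.003
grasp_force: 0.0
```

Run:
```python
from plan import *
T=tilt(42)
for n in ["scene","side"]:
    c=cap(n);w=c['image'][95:285,130:305]; I=w if n=="scene" else np.hstack([I,w])
cv2.imwrite("pics/pre2.png",cv2.resize(I,None,fx=2.2,fy=2.2))
rows([(St(-.0915,.149,.06),T),(St(-.0915,.11,.06),T)])
s=bot.read_state();print(s['joint_positions'],s['position'],s['force'])
```

```text
[-0.02, -0.0, 0.398, -0.0, -0.0, 0.001] mm 120 deg 0
[-0.021, 0.13, 0.398, -0.0, -0.0, 0.001] mm 126 deg 0
[-74.05161742  41.22114146  90.29406391  23.76928715  84.79841679
 -63.30945216] [ 0.34326453 -0.36705656  0.15276694] [ 0.4439995  -0.44154808  0.45509372]
```

View pics/pre2.png

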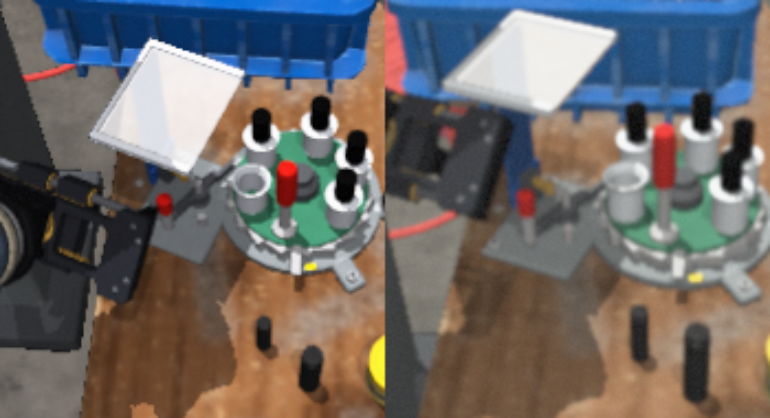

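Call:
move_arm:
  increments:
    - [-0.02,0,0.08,0,0,0,0]
    - [-0.02,0,0.16,0,0,0,0]
    - [-0.02,0,0.24,0,0,0,0]
    - [-0.02,0,0.32,0,0,0,0]
    - [-0.02,0,0.398,0,0,0,0]
    - [-0.02,0,0.398,0,0,0,0]

```text
time_s: 5.3
position: [0.3698, -0.2956, 0.0587]
tcp_rot: [[0.264, 0.935, 0.238], [0.692, -0.355, 0.628], [0.672, -0.001, -0.741]]
force: [-0.7, 0.8, -0.0]
opening: 0.006
grasp_force: 0.0
```

Run:
```python
from plan import *
T=tilt(42)
for n in ["scene"]:
    c=cap(n);w=c['image'][95:285,130:305]; I=w if n=="scene" else np.hstack([I,w])
    print(nets.find_in(n,"pawl_tab"))
rows([(St(-.0915,.149,.06),T),(St(-.0915,.110,.06),T),(St(-.0915,.135,.06),T)])
s=bot.read_state();print(s['joint_positions'],s['position'],s['force'])
```

```text
[{'location': [223.2, 178.2], 'conf': 0.64}]
[0.006, -0.003, 0.005, 0.001, 0.0, 0.001] mm 3 deg 0
[0.006, 0.127, 0.005, 0.001, 0.0, 0.001] mm 38 deg 0
[0.006, 0.043, 0.005, 0.001, 0.0, 0.001] mm 13 deg 0
[-69.47450628  47.88503059  98.64350706  28.22759123  69.84929774
 -67.26808335] [ 0.3700896  -0.29902873  0.05990864] [ 0.16209375 -0.13962058  0.07527475]
```

Now I'll push the tab along -y, back off, and retreat along the tool axis in a second call.

Call:
move_arm:
  increments:
    - [0.006,0.03,0.005,0,0,0,0]
    - [0.006,0.055,0.005,0,0,0,0]
    - [0.006,0.075,0.005,0,0,0,0]
    - [0.006,0.095,0.005,0,0,0,0]
    - [0.006,0.112,0.005,0,0,0,0]
    - [0.006,0.125,0.005,0,0,0,0]
    - [0.006,0.125,0.005,0,0,0,0]

```text
time_s: 5.98
position: [0.4062, -0.3086, 0.0589]
tcp_rot: [[0.264, 0.934, 0.24], [0.694, -0.357, 0.626], [0.67, 0.001, -0.742]]
force: [0.1, 0.9, 0.3]
opening: 0.004
grasp_force: 0.0
```

Call:
move_arm:
  increments:
    - [0,-0.06,0,0,0,0,0]
    - [0,-0.11,0,0,0,0,0]
    - [0,-0.13,0,0,0,0,0]
    - [0,-0.13,-0.12,0,0,0,0]
    - [0,-0.13,-0.24,0,0,0,0]
    - [0,-0.13,-0.36,0,0,0,0]
    - [0,-0.13,-0.48,0,0,0,0]
    - [0,-0.13,-0.6,0,0,0,0]
    - [0,-0.13,-0.72,0,0,0,0]
    - [0,-0.13,-0.85,0,0,0,0]

```text
time_s: 6.82
position: [0.3074, -0.4541, 0.2494]
tcp_rot: [[0.265, 0.934, 0.239], [0.692, -0.357, 0.627], [0.672, -0.001, -0.741]]
force: [0.7, -0.5, -0.1]
opening: 0.004
grasp_force: 0.0
```

Run:
```python
from plan import *
for n in ["scene","side"]:
    c=cap(n);w=c['image'][110:230,150:300]; I=w if n=="scene" else np.hstack([I,w])
    print(n,[(np.round(r['location'],1).tolist(),round(r['conf'],2)) for r in nets.find_in(n,"pawl_tab")],"on",proj(c,St(-.0915,.114,.066)),"off",proj(c,St(-.0915,.084,.066)))
cv2.imwrite("pics/off.png",cv2.resize(I,None,fx=2.6,fy=2.6,interpolation=cv2.INTER_CUBIC))
# next: handle approach
q=P[3];h=np.radians(262)-q
H=St(.055*np.cos(h),.055*np.sin(h),0);z=lambda v:H+[0,0,v]
yaw=np.degrees(YAW)-180
print('handle',H,yaw)
w=[([.42,-.45,.36],down(-40)),(z(.30),down(yaw)),(z(.13),down(yaw))]
p,R=None,None
for k in w: p,R=rows([k],p,R)
s=bot.read_state();print(s['time_s'],s['position'],s['joint_positions'],s['force'])
```

```text
scene [([218.0, 186.8], 0.64)] on [[204.7348357  186.05020573]] off [[216.93613987 190.68936403]]
side [([208.4, 193.5], 0.69)] on [[193.56701363 185.44355304]] off [[207.32864152 189.29267336]]
handle [ 0.52480994 -0.3165311   0.        ] -110.93758105853118
[0.359, 0.345, -0.177, -0.039, -0.232, 0.101] mm 158 deg 46
[0.565, -0.018, 0.2, 0.0, 0.0, 0.394] mm 180 deg 71
[0.0, 0.0, 0.567, 0.0, 0.0, 0.0] mm 170 deg 0
7.0167 [ 0.30759776 -0.45430664  0.24834275] [-79.03180939  38.32664596  76.59130511  21.2553107  101.67626697
 -60.67707049] [-0.30249051  0.2385704  -0.29351812]
```

View pics/off.png

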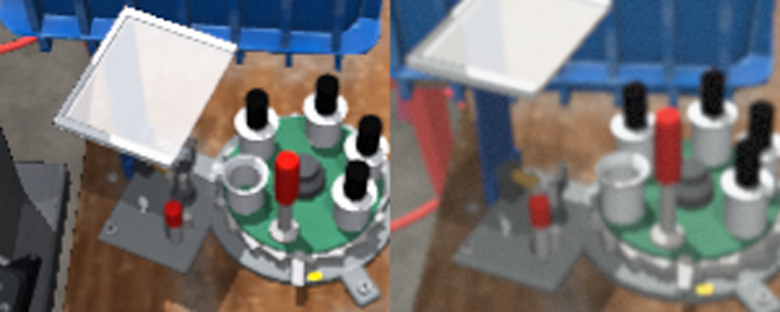

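The pawl is off: the tab now sits at the fully-off position and the nose is clear of the wheel. Next is the handle.

Call:
move_arm:
  increments:
    - [0.1,0.1,-0.17,-0.039,-0.232,0.101,0.6]
    - [0.359,0.345,-0.177,-0.039,-0.232,0.101,0.6]
    - [0.359,0.345,-0.177,-0.039,-0.232,0.101,0.6]
    - [0.359,0.345,-0.177,-0.039,-0.232,0.101,0.6]
    - [0.359,0.345,-0.177,-0.039,-0.232,0.101,0.6]
    - [0.359,0.345,-0.177,-0.039,-0.232,0.101,0.6]
    - [0.359,0.345,-0.177,-0.039,-0.232,0.101,0.6]
    - [0.359,0.345,-0.177,-0.039,-0.232,0.101,0.6]
    - [0.359,0.345,-0.177,-0.039,-0.232,0.101,0.6]

```text
time_s: 7.77
position: [0.4207, -0.447, 0.358]
tcp_rot: [[0.64, 0.769, -0.002], [0.769, -0.64, 0.004], [0.002, -0.004, -1.0]]
force: [0.3, -0.4, 0.3]
opening: 0.563
grasp_force: 0.0
```

Call:
move_arm:
  increments:
    - [0.565,-0.018,0.05,0,0,0.394,0.6]
    - [0.565,-0.018,0.05,0,0,0.394,0.6]
    - [0.565,-0.018,0.05,0,0,0.394,0.6]
    - [0.565,-0.018,0.2,0,0,0.394,0.6]
    - [0.565,-0.018,0.2,0,0,0.394,0.6]
    - [0.565,-0.018,0.2,0,0,0.394,0.6]
    - [0.565,-0.018,0.2,0,0,0.394,0.6]
    - [0.565,-0.018,0.2,0,0,0.394,0.6]
    - [0.565,-0.018,0.2,0,0,0.394,0.6]
    - [0.565,-0.018,0.2,0,0,0.394,0.6]

```text
time_s: 8.6
position: [0.5241, -0.3167, 0.2975]
tcp_rot: [[0.933, -0.359, -0.003], [-0.359, -0.933, 0.003], [-0.003, -0.002, -1.0]]
force: [0.4, 0.2, 0.8]
opening: 0.601
grasp_force: 0.0
```

Run:
```python
from plan import *
c=cap("wrist")
q=P[3];h=np.radians(262)-q
H=St(.055*np.cos(h),.055*np.sin(h),0);z=lambda v:H+[0,0,v]
yaw=np.degrees(YAW)-180
for t in ["handle_top","tube_mouth"]: print([(np.round(r['location'],1).tolist(),round(r['conf'],2)) for r in nets.find_in("wrist",t)])
print(proj(c,z(.15)),np.round(c['eye'],3))
m=c['image'].astype(int);k=(m[...,2]>120)&(m[...,1]<70)&(m[...,0]<70);n,l,s,ce=cv2.connectedComponentsWithStats(k.astype(np.uint8))
print([(s[i].tolist(),ce[i].round(1).tolist()) for i in range(1,n) if s[i,4]>60])
rows([(z(.30),down(yaw)),(z(.13),down(yaw))])
s=bot.read_state();print(s['time_s'],s['position'],s['joint_positions'],s['force'])
cv2.imwrite("pics/wrist1.png",c['image'])
```

```text
[([207.8, 157.8], 0.82)]
[([208.1, 158.9], 0.96), ([227.3, 178.5], 0.44)]
[[249.46641268 179.23606763]] [ 0.597 -0.346  0.449]
[([241, 161, 19, 27, 367], [250.9, 174.9]), ([274, 222, 11, 14, 113], [279.4, 229.0])]
[0.002, -0.001, -0.006, -0.0, 0.001, 0.002] mm 2 deg 0
[0.003, -0.001, 0.56, -0.0, 0.001, 0.002] mm 168 deg 0
8.75 [ 0.5241716  -0.31675897  0.29807662] [-4.15909413e+01  2.56375815e+01  7.93922777e+01  8.91599484e-03
  7.51314638e+01  6.89151578e+01] [ 0.33371688 -0.69708299 -0.03163101]
```

View pics/wrist1.png

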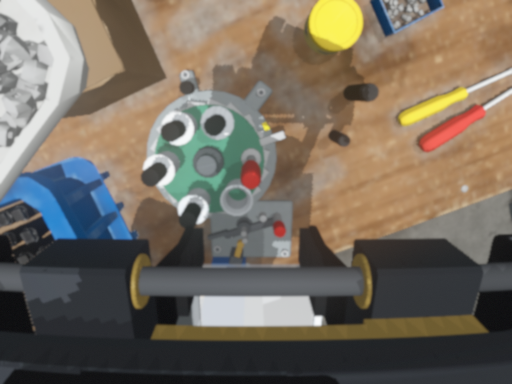

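The handle (blob at (250,175)) agrees with the fit to within about 2 px. I'll descend and grip it.

Call:
move_arm:
  increments:
    - [0.003,0,0.1,0,0,0,0.6]
    - [0.003,0,0.22,0,0,0,0.6]
    - [0.003,0,0.34,0,0,0,0.6]
    - [0.003,0,0.45,0,0,0,0.6]
    - [0.003,0,0.54,0,0,0,0.6]
    - [0.003,0,0.557,0,0,0,0.6]
    - [0.003,0,0.557,0,0,0,0.1]
    - [0.003,0,0.557,0,0,0,0.1]
    - [0.003,0,0.557,0,0,0,0.1]
    - [0.003,0,0.557,0,0,0,0.1]

```text
time_s: 9.58
position: [0.527, -0.3176, 0.1347]
tcp_rot: [[0.936, -0.351, 0.003], [-0.351, -0.936, -0.004], [0.004, 0.002, -1.0]]
force: [0.2, 0.2, 0.1]
opening: 0.383
grasp_force: 0.0
```

Call:
move_arm:
  increments:
    - [0,0,0,0,0,0,0.1]
    - [0,0,0,0,0,0,0.1]
    - [0,0,0,0,0,0,0.1]

```text
time_s: 9.83
position: [0.5266, -0.3168, 0.134]
tcp_rot: [[0.936, -0.352, 0.002], [-0.352, -0.936, -0.002], [0.003, 0.001, -1.0]]
force: [0.1, 1.1, 4.6]
opening: 0.232
grasp_force: 30.0
```

```bash
cat > arc.py <<'E'
from plan import *
import sys
# arc rows: n steps of d deg from current
def arc(d0,step,n,p0,R0,c=O):
    for i in range(1,n+1):
        a=np.radians(step*i);Rz=Ro.from_euler('z',a).as_matrix()
        p=np.r_[(Rz@(np.r_[p0[:2],0]-c))[:2]+c[:2],p0[2]]
        t=R0.T@(p-p0)/.3;w=Ro.from_matrix(R0.T@Rz@R0).as_rotvec()/np.pi
        print(np.round(np.r_[t,w],3).tolist())
s=bot.read_state();p0=np.array(s['position']);R0=np.array(s['tcp_rot'])
v=p0[:2]-O[:2];print('r',np.hypot(*v),'drum deg',262-np.degrees(np.arctan2(v@ys[:2],v@xs[:2]))%360,s['time_s'],s['force'],s['grasp_force'],s['opening'],s['joint_positions'])
arc(0,float(sys.argv[1]),int(sys.argv[2]),p0,down(np.degrees(np.arctan2(R0[1,1],R0[0,1]))))
E
python3 arc.py 3 10
```

```text
r 0.05468813127467353 drum deg 77.32186519852237 9.8333 [0.09036275 1.10224472 4.64247358] 30.002410631859675 0.23221233850555897 [-4.14326661e+01  3.64220073e+01  8.87473881e+01 -4.55439257e-03
  5.46712412e+01  6.91661427e+01]
[0.009, -0.001, 0.0, 0.0, 0.0, -0.017]
[0.019, -0.002, 0.0, 0.0, 0.0, -0.033]
[0.028, -0.004, 0.0, 0.0, 0.0, -0.05]
[0.037, -0.007, 0.0, 0.0, 0.0, -0.067]
[0.047, -0.01, 0.0, 0.0, 0.0, -0.083]
[0.055, -0.013, 0.0, 0.0, 0.0, -0.1]
[0.064, -0.017, 0.0, 0.0, 0.0, -0.117]
[0.073, -0.021, 0.0, 0.0, 0.0, -0.133]
[0.081, -0.026, 0.0, 0.0, 0.0, -0.15]
[0.089, -0.031, 0.0, 0.0, 0.0, -0.167]
```

Call:
move_arm:
  increments:
    - [0.009,-0.001,0,0,0,-0.017,0.1]
    - [0.019,-0.002,0,0,0,-0.033,0.1]
    - [0.028,-0.004,0,0,0,-0.05,0.1]
    - [0.037,-0.007,0,0,0,-0.067,0.1]
    - [0.047,-0.01,0,0,0,-0.083,0.1]
    - [0.055,-0.013,0,0,0,-0.1,0.1]
    - [0.064,-0.017,0,0,0,-0.117,0.1]
    - [0.073,-0.021,0,0,0,-0.133,0.1]
    - [0.081,-0.026,0,0,0,-0.15,0.1]
    - [0.089,-0.031,0,0,0,-0.167,0.1]

```text
time_s: 10.67
position: [0.5541, -0.3163, 0.134]
tcp_rot: [[0.986, 0.166, -0.0], [0.166, -0.986, 0.001], [0.0, -0.001, -1.0]]
force: [-1.2, 3.3, 6.9]
opening: 0.231
grasp_force: 30.0
```

```bash
python3 arc.py 3 10
```

```text
r 0.053493543919816575 drum deg 47.89239271090176 10.6667 [-1.15621187  3.32638727  6.93431172] 30.00301658954413 0.23098857569327302 [-3.97565072e+01  3.80087487e+01  8.49958906e+01  3.70627080e-02
  5.70242723e+01  4.06865392e+01]
[0.009, -0.001, 0.0, 0.0, 0.0, -0.017]
[0.019, -0.002, 0.0, 0.0, 0.0, -0.033]
[0.028, -0.004, 0.0, 0.0, 0.0, -0.05]
[0.037, -0.006, 0.0, 0.0, 0.0, -0.067]
[0.046, -0.009, 0.0, 0.0, 0.0, -0.083]
[0.054, -0.012, 0.0, 0.0, 0.0, -0.1]
[0.063, -0.016, 0.0, 0.0, 0.0, -0.117]
[0.071, -0.02, 0.0, 0.0, 0.0, -0.133]
[0.08, -0.025, 0.0, 0.0, 0.0, -0.15]
[0.087, -0.029, 0.0, 0.0, 0.0, -0.167]
```

Low forces and the handle is tracking the arc. Continuing.

Call:
move_arm:
  increments:
    - [0.009,-0.001,0,0,0,-0.017,0.1]
    - [0.019,-0.002,0,0,0,-0.033,0.1]
    - [0.028,-0.004,0,0,0,-0.05,0.1]
    - [0.037,-0.007,0,0,0,-0.067,0.1]
    - [0.046,-0.009,0,0,0,-0.083,0.1]
    - [0.054,-0.012,0,0,0,-0.1,0.1]
    - [0.063,-0.016,0,0,0,-0.117,0.1]
    - [0.072,-0.02,0,0,0,-0.133,0.1]
    - [0.08,-0.025,0,0,0,-0.15,0.1]
    - [0.088,-0.03,0,0,0,-0.167,0.1]

```text
time_s: 11.5
position: [0.5784, -0.3023, 0.134]
tcp_rot: [[0.771, 0.637, -0.001], [0.637, -0.771, 0.002], [0.001, -0.002, -1.0]]
force: [-2.7, 3.9, 8.3]
opening: 0.23
grasp_force: 30.0
```

```bash
python3 arc.py 2 10
```

```text
r 0.0527318259631542 drum deg 17.286483264130908 11.5 [-2.6769596   3.9333807   8.32976826] 30.006861670408398 0.23004707426775278 [-37.42236899  39.00307361  82.65309368   0.08462578  58.45045895
  12.96065349]
[0.006, -0.001, 0.0, 0.0, 0.0, -0.011]
[0.012, -0.001, 0.0, 0.0, 0.0, -0.022]
[0.018, -0.002, 0.0, 0.0, 0.0, -0.033]
[0.024, -0.003, 0.0, 0.0, 0.0, -0.044]
[0.03, -0.005, 0.0, 0.0, 0.0, -0.056]
[0.036, -0.007, 0.0, 0.0, 0.0, -0.067]
[0.042, -0.008, 0.0, 0.0, 0.0, -0.078]
[0.048, -0.01, 0.0, 0.0, 0.0, -0.089]
[0.054, -0.013, 0.0, 0.0, 0.0, -0.1]
[0.059, -0.015, 0.0, 0.0, 0.0, -0.111]
```

Call:
move_arm:
  increments:
    - [0.006,0,0,0,0,-0.011,0.1]
    - [0.012,-0.001,0,0,0,-0.022,0.1]
    - [0.018,-0.001,0,0,0,-0.033,0.1]
    - [0.024,-0.002,0,0,0,-0.044,0.1]
    - [0.03,-0.003,0,0,0,-0.056,0.1]
    - [0.036,-0.005,0,0,0,-0.067,0.1]
    - [0.042,-0.006,0,0,0,-0.078,0.1]
    - [0.048,-0.008,0,0,0,-0.089,0.1]
    - [0.052,-0.01,0,0,0,-0.095,0.1]
    - [0.052,-0.01,0,0,0,-0.095,0.1]

```text
time_s: 12.33
position: [0.5879, -0.2897, 0.1339]
tcp_rot: [[0.551, 0.835, -0.002], [0.835, -0.551, 0.003], [0.001, -0.003, -1.0]]
force: [-3.2, 5.6, 9.2]
opening: 0.23
grasp_force: 30.0
```

```bash
python3 arc.py 1 6
```

```text
r 0.05258387950052931 drum deg -0.0015163483180344883 12.3333 [-3.21101761  5.58752958  9.16184189] 30.004447841638466 0.2301521586216314 [-3.60089489e+01  3.92230451e+01  8.21493073e+01  6.85476285e-02
  5.88137297e+01 -2.64106566e+00]
[0.003, -0.0, 0.0, 0.0, 0.0, -0.006]
[0.006, -0.001, 0.0, 0.0, 0.0, -0.011]
[0.009, -0.001, 0.0, 0.0, 0.0, -0.017]
[0.012, -0.001, 0.0, 0.0, 0.0, -0.022]
[0.015, -0.002, 0.0, 0.0, 0.0, -0.028]
[0.018, -0.002, 0.0, 0.0, 0.0, -0.033]
```

Probing further for the stop.

Call:
move_arm:
  increments:
    - [0.003,0,0,0,0,-0.006,0.1]
    - [0.006,-0.001,0,0,0,-0.011,0.1]
    - [0.009,-0.001,0,0,0,-0.017,0.1]
    - [0.009,-0.001,0,0,0,-0.017,0.1]

```text
time_s: 12.67
position: [0.5891, -0.2873, 0.1339]
tcp_rot: [[0.506, 0.863, -0.002], [0.863, -0.506, 0.003], [0.002, -0.003, -1.0]]
force: [-3.1, 5.2, 8.8]
opening: 0.237
grasp_force: 30.0
```

Call:
move_arm:
  increments:
    - [0.003,0,0,0,0,-0.006,0.1]
    - [0.006,-0.001,0,0,0,-0.011,0.1]
    - [0.009,-0.001,0,0,0,-0.017,0.1]
    - [0.009,-0.001,0,0,0,-0.017,0.1]

```text
time_s: 13.0
position: [0.5893, -0.2866, 0.1339]
tcp_rot: [[0.458, 0.889, -0.004], [0.889, -0.458, -0.0], [-0.002, -0.003, -1.0]]
force: [-5.0, 0.4, 8.4]
opening: 0.234
grasp_force: 30.0
```

```bash
python3 arc.py 1 3; python3 -c "
from h import *
print(bot.read_state()['moment'])"
```

```text
r 0.05241177347592962 drum deg -3.707795448283264 13.0 [-4.98309908  0.3911728   8.42140255] 29.99695675840485 0.23373879281829107 [-35.62571271  39.22622223  82.15066839  -0.15677963  58.79873308
  -8.29764171]
[0.003, -0.0, 0.0, 0.0, 0.0, -0.006]
[0.006, -0.0, 0.0, 0.0, 0.0, -0.011]
[0.009, -0.001, 0.0, 0.0, 0.0, -0.017]
[ 0.10632806  1.09363633 -0.34407354]
```

Call:
move_arm:
  increments:
    - [0.006,0,0,0,0,0,0.1]
    - [0.01,0,0,0,0,0,0.1]
    - [0.01,0,0,0,0,0,0.1]

```text
time_s: 13.25
position: [0.5894, -0.2865, 0.1339]
tcp_rot: [[0.457, 0.889, -0.006], [0.889, -0.457, -0.004], [-0.007, -0.004, -1.0]]
force: [-9.7, -4.9, 7.9]
opening: 0.229
grasp_force: 30.0
```

```bash
python3 arc.py 1 1
python3 - <<'E'
from plan import *
c=cap("scene");
HT=atz
for t in ["handle_top","tube_mouth"]: print([(np.round(r['location'],1).tolist(),round(r['conf'],2)) for r in nets.find_in("scene",t)])
for d in (0,3,6):
    a=np.radians(262-d);b=np.radians(210-d);print(d,proj(c,St(.055*np.cos(a),.055*np.sin(a),.15)),proj(c,St(.055*np.cos(b),.055*np.sin(b),.074)))
E
```

```text
r 0.05244175694585064 drum deg -3.8894723160985905 13.25 [-9.6794481  -4.91701776  7.94822345] 29.997246639240984 0.22863098156922498 [-35.48143932  39.23877947  82.12811468  -0.48851337  58.78563254
  -8.01060988]
[0.003, -0.0, 0.0, 0.0, 0.0, -0.006]
[([262.8, 181.7], 0.76)]
[([264.4, 180.8], 0.89)]
0 [[292.52640696 161.14460364]] [[271.40219925 190.42985525]]
3 [[291.83471505 162.11759337]] [[270.09601802 190.5316892 ]]
6 [[291.07853885 163.05888799]] [[268.78316597 190.57398361]]
```

It's at the stop: the force rises with no further motion. I'll relax, release and rise, then check the tube.

Call:
move_arm:
  increments:
    - [-0.012,0,0,0,0,0,0.1]
    - [-0.012,0,0,0,0,0,0.5]
    - [-0.012,0,0,0,0,0,0.5]
    - [-0.012,0,0,0,0,0,0.5]
    - [-0.012,0,0,0,0,0,0.5]
    - [-0.012,0,-0.12,0,0,0,0.5]
    - [-0.012,0,-0.24,0,0,0,0.5]
    - [-0.012,0,-0.36,0,0,0,0.5]
    - [-0.012,0,-0.48,0,0,0,0.5]
    - [-0.012,0,-0.58,0,0,0,0.5]

```text
time_s: 14.23
position: [0.5915, -0.2875, 0.3092]
tcp_rot: [[0.458, 0.889, 0.002], [0.889, -0.458, -0.002], [-0.001, 0.003, -1.0]]
force: [0.1, 0.2, 0.5]
opening: 0.5
grasp_force: 0.0
```

Run:
```python
from plan import *
s=bot.read_state();print(s['time_s'],s['position'],s['opening'])
Sl=np.array([.5544,-.4725,0])
w=[(Sl+[0,0,.26],down(-81)),(Sl+[0,0,.062],down(-81))]
p,R=None,None
for k in w: p,R=rows([k],p,R)
```

```text
14.2333 [ 0.5914647  -0.28749063  0.3091776 ] 0.5000678892370783
[-0.605, 0.172, 0.165, 0.001, -0.0, 0.299] mm 195 deg 54
[0.0, 0.0, 0.66, 0.0, 0.0, 0.0] mm 198 deg 0
```

Call:
move_arm:
  increments:
    - [-0.605,0.172,0,0,0,0.299,0.5]
    - [-0.605,0.172,0,0,0,0.299,0.5]
    - [-0.605,0.172,0.165,0,0,0.299,0.5]
    - [-0.605,0.172,0.165,0,0,0.299,0.5]
    - [-0.605,0.172,0.165,0,0,0.299,0.5]
    - [-0.605,0.172,0.165,0,0,0.299,0.5]
    - [-0.605,0.172,0.165,0,0,0.299,0.5]
    - [-0.605,0.172,0.165,0,0,0.299,0.5]
    - [-0.605,0.172,0.165,0,0,0.299,0.5]

```text
time_s: 14.98
position: [0.5534, -0.4727, 0.2563]
tcp_rot: [[0.988, 0.154, -0.001], [0.154, -0.988, -0.0], [-0.001, 0.0, -1.0]]
force: [-0.3, 0.1, -0.2]
opening: 0.501
grasp_force: 0.0
```

Run:
```python
from plan import *
c=cap("wrist");a=cap("scene")
s=bot.read_state()
Sl=np.array([.5544,-.4725,0])
print(proj(c,[Sl,Sl+[0,0,.076]]))
print([(np.round(r['location'],1).tolist(),round(r['conf'],2)) for r in nets.find_in("wrist","sleeve")])
I=np.zeros((384,512+205,3),np.uint8);I[:,:512]=c['image'];w=cv2.resize(a['image'][125:253,230:298],None,fx=3,fy=3,interpolation=cv2.INTER_CUBIC);I[:w.shape[0],512:512+w.shape[1]]=w
cv2.imwrite("pics/w2.png",I)
for d in (0,3):
    b=np.radians(210-d);P0=St(.055*np.cos(b),.055*np.sin(b),.074);print(d,P0,proj(a,P0),proj(c,P0))
rows([(Sl+[0,0,.062],down(-81))])
print(s['position'])
import pickle;pickle.dump((a,c),open('w2.pkl','wb'))
```

```text
[[250.10161402 157.60705401]
 [249.94839985 171.00520292]]
[([246.5, 167.7], 0.87), ([210.2, 195.1], 0.69)]
0 [ 0.55055931 -0.3185659   0.074     ] [[271.40219925 190.42985525]] [[105.37825764 152.54087039]]
3 [ 0.54770489 -0.31894485  0.074     ] [[270.09601802 190.5316892 ]] [[105.63433951 155.23293376]]
[0.002, 0.001, 0.65, 0.0, 0.0, 0.0] mm 195 deg 0
[ 0.5536919  -0.47223539  0.25677929]
```

View pics/w2.png

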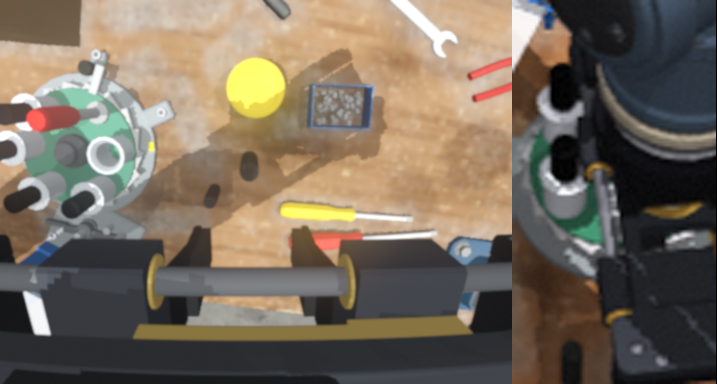

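The sleeve at (249,166) matches the prediction (250,164). The tube mouth is at (106,154), matching drum home (105,153). I'll descend and grip the sleeve near its top.

Call:
move_arm:
  increments:
    - [0.002,0,0.12,0,0,0,0.5]
    - [0.002,0,0.24,0,0,0,0.5]
    - [0.002,0,0.36,0,0,0,0.5]
    - [0.002,0,0.48,0,0,0,0.5]
    - [0.002,0,0.58,0,0,0,0.5]
    - [0.002,0,0.65,0,0,0,0.5]
    - [0.002,0,0.65,0,0,0,0.5]
    - [0.002,0,0.65,0,0,0,0.1]
    - [0.002,0,0.65,0,0,0,0.1]
    - [0.002,0,0.65,0,0,0,0.1]

```text
time_s: 15.97
position: [0.5556, -0.4737, 0.0649]
tcp_rot: [[0.988, 0.156, 0.003], [0.156, -0.988, -0.004], [0.002, 0.005, -1.0]]
force: [-0.7, -0.1, 0.5]
opening: 0.351
grasp_force: 0.0
```

Call:
move_arm:
  increments:
    - [0,0,0,0,0,0,0.1]
    - [0,0,0,0,0,0,0.1]
    - [0,0,0,0,0,0,0.1]

```text
time_s: 16.22
position: [0.5551, -0.4731, 0.0644]
tcp_rot: [[0.988, 0.155, 0.002], [0.155, -0.988, -0.003], [0.002, 0.003, -1.0]]
force: [-0.7, 0.5, 5.3]
opening: 0.237
grasp_force: 29.4
```

Run:
```python
from plan import *
import pickle
a,c=pickle.load(open('w2.pkl','rb'))
print('mouth est wrist',atz(c,(106,154),.074),'sleeve',atz(c,(249,166),.05))
# ring centre by thresholding bright in wrist crop
g=cv2.cvtColor(c['image'],cv2.COLOR_BGR2GRAY)[125:185,80:135]
k=cv2.HoughCircles(cv2.resize(g,None,fx=4,fy=4,interpolation=cv2.INTER_CUBIC),cv2.HOUGH_GRADIENT,1,60,param1=100,param2=25,minRadius=45,maxRadius=95)
if k is not None: print([(80+x/4,125+y/4,r/4, atz(c,(80+x/4,125+y/4),.074).round(4).tolist()) for x,y,r in k[0][:4]])
s=bot.read_state();print(s['time_s'],s['position'],s['opening'],s['grasp_force'],s['force'])
T=St(.055*np.cos(np.radians(210)),.055*np.sin(np.radians(210)),0);print(T)
p0=s['position'];rows([(p0*[1,1,0]+[0,0,.24],down(-81)),(T+[0,0,.20],down(-81))])
```

```text
mouth est wrist [ 0.54909031 -0.31929496  0.074     ] sleeve [ 0.55401736 -0.47141204  0.05      ]
[(np.float32(107.375), np.float32(153.375), np.float32(21.15), [0.55, -0.3208, 0.074])]
16.2167 [ 0.55511772 -0.47306578  0.06442591] 0.23715648032330758 29.43859739229083 [-0.69821852  0.51495716  5.26731793]
[ 0.55055931 -0.3185659   0.        ]
[0.001, 0.002, -0.585, 0.001, -0.001, -0.0] mm 176 deg 0
[0.066, -0.51, -0.453, 0.001, -0.001, -0.0] mm 206 deg 0
```

Call:
move_arm:
  increments:
    - [0,0,-0.12,0,0,0,0.1]
    - [0,0,-0.26,0,0,0,0.1]
    - [0,0,-0.39,0,0,0,0.1]
    - [0.03,-0.12,-0.47,0,0,0,0.1]
    - [0.045,-0.24,-0.47,0,0,0,0.1]
    - [0.065,-0.36,-0.46,0,0,0,0.1]
    - [0.065,-0.46,-0.453,0,0,0,0.1]
    - [0.065,-0.508,-0.453,0,0,0,0.1]
    - [0.065,-0.508,-0.453,0,0,0,0.1]
    - [0.065,-0.508,-0.453,0,0,0,0.1]

```text
time_s: 17.05
position: [0.5501, -0.3187, 0.1982]
tcp_rot: [[0.988, 0.156, 0.0], [0.156, -0.988, -0.002], [0.0, 0.002, -1.0]]
force: [1.3, -1.6, -0.8]
opening: 0.234
grasp_force: 29.4
```

Run:
```python
from plan import *
c=cap("wrist");b=cap("side")
s=bot.read_state();p0=s['position'];print(p0,s['force'],s['grasp_force'])
T=np.array([.550,-.319,0])
print('wrist mouth',proj(c,T+[0,0,.074]),'sleeve bottom',proj(c,p0-[0,0,.0644]),'side',proj(b,T+[0,0,.074]))
rows([(T+[0,0,.15],down(-81)),(T+[0,0,.098],down(-81))])
I=np.zeros((450,800,3),np.uint8)
w=cv2.resize(c['image'][90:240,150:350],None,fx=2,fy=3)
w=cv2.resize(c['image'][90:240,160:340],None,fx=2.2,fy=2.2,interpolation=cv2.INTER_CUBIC);I[:w.shape[0],:w.shape[1]]=w
w=cv2.resize(b['image'][110:230,215:335],None,fx=3.2,fy=3.2,interpolation=cv2.INTER_CUBIC);I[:w.shape[0],405:405+w.shape[1]]=w
cv2.imwrite("pics/w3.png",I)
```

```text
[ 0.55043727 -0.32057253  0.19821824] [-0.61287464 -0.43343768 -1.11742382] 29.44627460092306
wrist mouth [[249.76476032 186.62802112]] sleeve bottom [[251.98492536 209.24159489]] side [[269.4899965 186.8763105]]
[-0.001, -0.006, 0.161, 0.001, -0.0, -0.001] mm 48 deg 0
[-0.001, -0.006, 0.334, 0.001, -0.0, -0.001] mm 100 deg 0
```

View pics/w3.png

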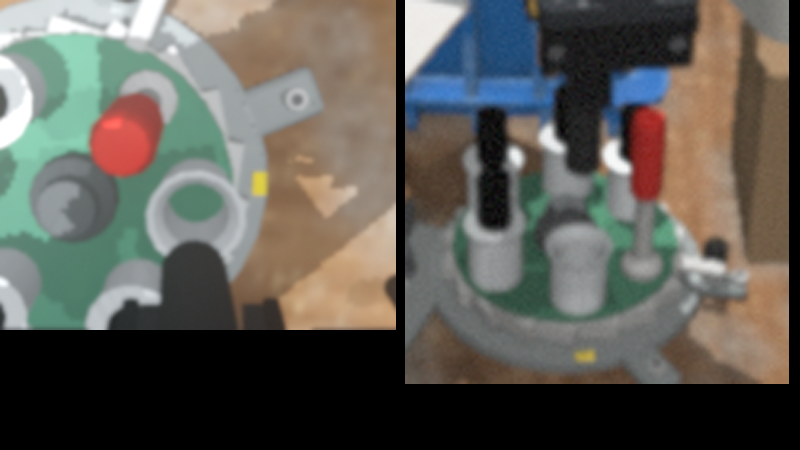

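The mouth sits within 1 px of the prediction in both views (wrist (249,186), side (269,186)), and the sleeve hangs upright over it. I'll lower it gently.

Call:
move_arm:
  increments:
    - [-0.001,-0.004,0.05,0,0,0,0.1]
    - [-0.001,-0.004,0.1,0,0,0,0.1]
    - [-0.001,-0.004,0.15,0,0,0,0.1]
    - [-0.001,-0.004,0.19,0,0,0,0.1]
    - [-0.001,-0.004,0.22,0,0,0,0.1]
    - [-0.001,-0.004,0.25,0,0,0,0.1]
    - [-0.001,-0.004,0.25,0,0,0,0.1]

```text
time_s: 17.73
position: [0.5485, -0.3176, 0.1208]
tcp_rot: [[0.988, 0.154, -0.003], [0.154, -0.988, 0.001], [-0.002, -0.002, -1.0]]
force: [0.4, 0.0, -0.5]
opening: 0.234
grasp_force: 29.4
```

Run:
```python
from plan import *
s=bot.read_state();print(s['position'],s['force'],s['moment'])
T=np.array([.550,-.319,0]);rows([(T+[0,0,.098],down(-81))])
```

```text
[ 0.54847047 -0.3176099   0.1208183 ] [ 0.44025179  0.02514708 -0.50744747] [-0.01719411  0.14701743 -0.06241639]
[0.005, 0.005, 0.076, -0.001, 0.001, -0.001] mm 23 deg 0
```

Call:
move_arm:
  increments:
    - [0.003,0.003,0.025,0,0,0,0.1]
    - [0.003,0.003,0.05,0,0,0,0.1]
    - [0.003,0.003,0.068,0,0,0,0.1]
    - [0.003,0.003,0.076,0,0,0,0.1]
    - [0.003,0.003,0.076,0,0,0,0.1]

```text
time_s: 18.15
position: [0.55, -0.318, 0.0994]
tcp_rot: [[0.988, 0.155, -0.001], [0.155, -0.988, 0.0], [-0.001, -0.0, -1.0]]
force: [-0.4, -0.3, -2.0]
opening: 0.234
grasp_force: 29.4
```

Call:
move_arm:
  increments:
    - [0,0,0,0,0,0,0.45]
    - [0,0,0,0,0,0,0.45]
    - [0,0,0,0,0,0,0.45]
    - [0,0,0,0,0,0,0.45]
    - [0,0,-0.08,0,0,0,0.45]
    - [0,0,-0.16,0,0,0,0.45]
    - [0,0,-0.3,0,0,0,0.45]
    - [0,0,-0.42,0,0,0,0.45]
    - [0,0,-0.54,0,0,0,0.45]
    - [0,0,-0.66,0,0,0,0.45]

```text
time_s: 18.98
position: [0.5502, -0.318, 0.3005]
tcp_rot: [[0.988, 0.155, 0.001], [0.155, -0.988, -0.001], [0.0, 0.001, -1.0]]
force: [0.8, -0.8, -1.1]
opening: 0.449
grasp_force: 0.0
```

Call:
move_arm:
  increments:
    - [0,0.12,0,0,0,0,0.45]
    - [0,0.24,0,0,0,0,0.45]
    - [0,0.36,0,0,0,0,0.45]
    - [0,0.48,0,0,0,0,0.45]
    - [0,0.6,0,0,0,0,0.45]
    - [0,0.6,0,0,0,0,0.45]

```text
time_s: 19.48
position: [0.5774, -0.5035, 0.297]
tcp_rot: [[0.989, 0.15, 0.001], [0.15, -0.989, -0.006], [-0.0, 0.006, -1.0]]
force: [-0.2, -0.6, -0.1]
opening: 0.45
grasp_force: 0.0
```

Run:
```python
from plan import *
I=[]
for n,bx in (("scene",(120,215,205,325)),("side",(115,215,200,320))):
    c=cap(n);x=c['image'][bx[0]:bx[1],bx[2]:bx[3]];I.append(cv2.resize(x,(360,285),interpolation=cv2.INTER_CUBIC))
    T=St(.055*np.cos(np.radians(210)),.055*np.sin(np.radians(210)),0)
    q=proj(c,[T+[0,0,.108],T+[0,0,.074]]);print(n,q,(q-[bx[2],bx[0]])*[360/120,3])
    h=np.radians(262);print(proj(c,St(.055*np.cos(h),.055*np.sin(h),.15)))
cv2.imwrite("pics/fin.png",np.hstack(I))
```

```text
scene [[272.21315243 182.40925435]
 [271.40219925 190.42985525]] [[201.63945728 187.22776304]
 [199.20659774 211.28956576]]
[[292.52640696 161.14460364]]
side [[270.08151186 172.85716994]
 [269.78526952 186.73214244]] [[210.24453558 173.57150982]
 [209.35580857 215.19642731]]
[[291.91291711 146.0453848 ]]
```

View pics/fin.png

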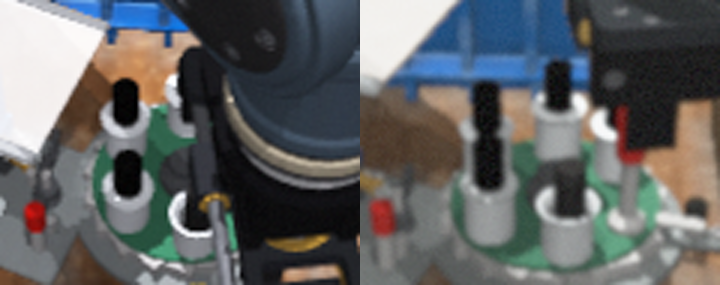

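The sleeve's top is at (570,168) in the side view, where a seated one should be. The drum is home, the pawl is still off, and the gripper is clear.

```bash
python3 -c "
from rig import workorder
print(workorder.hand_in())"
```

```text
the job is handed in; nothing more can be done
None
```

The job is handed in: the pawl is off, the drum is home against its stop, the 76 mm sleeve stands in the empty tube, and I left the tin alone (I didn't re-check its position at the end); the robot's clock stood at about 20 s of the 72 s limit.

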